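# Tip a paperback onto the scanning mat and capture its cover

### The job

Photograph the red paperback's front cover: with a fingertip push near its top, tip the standing red book over where it stands, so that it falls away from its front cover and lies flat, front cover up, wholly inside the white corner marks of the black scanning mat. Then press the green capture button down and let go. Do not lift or drag the book about or push it low while it stands, and leave the other things on the table where they are.

Things in the scene. Friction and masses are not known exactly. Their poses are not given: they have to be found in the camera images.
- mat: flat black scanning mat, fixed, 310 mm (its x) by 320 mm (its y), 2 mm thick. Four white L-shaped corner marks bound a frame, within their inner edges, of 160 mm along the mat's x by 220 mm along its y, centred on the mat. Origin at the mat's centre on the table top; z up. Turned up to 22 degrees either way.
- paperback: red paperback standing upright on the mat at the frame's +y end; loose, 170 to 340 g. 110 mm wide along its x (spine at +x), 30 thick along y, 178 tall along z; origin: centre of its underside. Front cover (yellow picture panel) is its +y face, turned away from the frame; its y agrees with the mat's y within 4 degrees. Pushed high on the front cover it falls to its -y, along the frame.
- book_center (a point): centre of the red paperback, half-way up, 89 mm above its underside; axes as the book's. 17 mm above the table when the book lies flat on the mat.
- book_foot_a (a point): lower corner of the red paperback's outline, at half its thickness: (-55, 0, 0) mm in the book's frame
- book_foot_b (a point): lower corner of the red paperback's outline, at half its thickness: (+55, 0, 0) mm in the book's frame
- book_head_a (a point): upper corner of the red paperback's outline, at half its thickness: (-55, 0, 178) mm in the book's frame
- book_head_b (a point): upper corner of the red paperback's outline, at half its thickness: (+55, 0, 178) mm in the book's frame
- capture (a joint): travel of the green capture button in m: 0 up, 0.006 fully down; springs back; fully down takes about 4 N
- capture_top (a point): centre of the top face of the round green capture button, 34 mm across, on a small fixed black housing on the table to the right of the mat; it is pressed straight down
- blue_book: the other paperback, blue covers with a pale grey panel, same size as the red one (110 x 30 x 178 mm), standing upright on the table to the left, beyond the mat; origin at the centre of its underside. Leave it alone.
- pencil_cup: brown leather pencil cup, 76 mm across and 95 mm high, pencils stick up to 175 mm; stands upright to the left of the mat beside the blue book; origin at the centre of its underside. Leave it alone.
- weight1: turned brass page weight with a knob, 34 mm across, 42 mm high, standing on the mat beside the marked frame (far side); origin at the centre of its underside. Leave it alone.
- weight2: a second, identical brass page weight on the same side of the mat. Leave it alone.
- stamp: wooden rubber stamp, 60 x 26 mm foot, 78 mm high with its turned handle, right of the mat, farther away than the capture button; origin at the centre of its underside. Leave it alone.
- magnifier: magnifying glass lying flat, brass ring 100 mm across, its handle reaches 168 mm from the ring's centre along the body's -x; origin on the table under the ring's centre; left, nearest the robot. Leave it alone.
- dust_brush: dusting brush lying flat, about 200 mm long, 34 mm wide and 16 mm high, wooden handle; to the right, beyond the capture button; origin on the table under it. Leave it alone.
Not all that is in view belongs to the job. There is more than one size of the paperback; the job needs the larger.

How it is judged (in metres and radians):
On the way, in this order (a step that is already met when the one before it is completed fails the run):
1. the red paperback has been tipped over and lies still, front cover up, inside the corner marks (angle between paperback's own y axis and vertical below 0.1 rad and height (world z) of book_center below 0.024 m and linear speed of paperback below 0.02 m/s and x of book_foot_a in the frame of mat between -0.082 and 0.082 m and y of book_foot_a in the frame of mat between -0.112 and 0.112 m and x of book_foot_b in the frame of mat between -0.082 and 0.082 m and y of book_foot_b in the frame of mat between -0.112 and 0.112 m and x of book_head_a in the frame of mat between -0.082 and 0.082 m and y of book_head_a in the frame of mat between -0.112 and 0.112 m and x of book_head_b in the frame of mat between -0.082 and 0.082 m and y of book_head_b in the frame of mat between -0.112 and 0.112 m), for 0.2 s.
2. the capture button is pressed down (value of joint capture above 0.0045 m), for 0.02 s.
At the end, for the whole second after the job is handed in: the red paperback lies flat and still on the mat, front cover up, all four corners inside the white marks (2 mm grace), and the capture button, pressed after that, is up again (all of step 1 and value of joint capture below 0.0015 m); the robot touches nothing.
It fails at once if the red paperback is lifted or carried (height (world z) of book_center above 0.105 m or (angle between paperback's own z axis and vertical above 0.8 rad and height (world z) of book_center above 0.09 m) or (angle between paperback's own z axis and vertical above 1.3 rad and height (world z) of book_center above 0.06 m)).
It fails at once if the red paperback is dragged or shoved along while it stands (more than 35 mm) (angle between paperback's own z axis and vertical below 0.3 rad and distance of paperback from where it was at the start of the episode above 0.035 m).
It fails at once if the standing red paperback is pushed below its middle (angle between paperback's own z axis and vertical below 0.12 rad and contact force between the fingers and paperback above 0.5 N and height (world z) of the grasp point below 0.095 m).
It fails at once if the capture button is pressed before the book lies flat, front cover up (value of joint capture above 0.003 m and angle between paperback's own y axis and vertical above 0.2 rad).
It fails at once if another thing on the table is moved (more than 30 mm) (distance of any of blue_book, pencil_cup, weight1, weight2, stamp, magnifier, dust_brush from where it was at the start of the episode above 0.03 m).
It also fails if it takes over 42 s, if anything falls off the work surface, if the arm or the gripper's body presses on something with over 40 N, if the wrist force passes 120 N, or if a joint passes its speed limit or range.

### The arm

A 6-joint arm with a two-finger parallel gripper is mounted at the origin on the work surface. World frame = base frame: x ahead of the robot, y to its left, z up, the work surface at z = 0. Lengths are in m, angles in degrees, forces in N, time in s.
With the tool pointing down it reaches from about 0.4 to 0.825 m from the base axis. Payload 7 kg.
Tool frame: the origin (TCP) lies between the finger pads; the fingertips stand 19 mm ahead of it and the grasp point (between the pads) is the TCP; z points along the fingers, y is the line along which they close (so a half turn about z gives the same grasp; the last joint's range is limited). The gripper opens to 88 mm and grips with 3 to 60 N. Pads are 19 mm wide; open, the fingers measure 130 mm over their backs; the gripper's body (78 mm by 193 mm) begins 47 mm behind the grasp point.
Start: joints at [-53.107, 20.546, 0.682, 0, -70.136, -16.507], TCP at [0.235, -0.633, 0.246] pointing down, gripper open.
Joint ranges: [-176.03, 176.03], [-82.01, 121.73], [-58.28, 71.71], [-173.87, 95.51], [-174.79, -0.11], [-173.66, 173.66]. Speed limits (degrees/s): [136.94, 136.94, 172.46, 180, 180, 180].

### API

Orientations are given as [roll, pitch, yaw] about the fixed x, y, z axes, in that order (R = Rz(yaw) Ry(pitch) Rx(roll)).
In Python, from plant import r gives the robot as it stands. The module is installed in compiled form; this text tells all that it offers.
- The arm moves only by the shell command python3 -m pendant 'ROWS' [OPENING] [FORCE]. ROWS is JSON, a list of rows, each a list of 6 numbers: the shift along the tool's x, y, z in mm, then the turn, a rotation vector about the tool's x, y, z in rad. In form: [[tx, ty, tz, wx, wy, wz], ...]. A call has 1 to 20 rows; each row is the pose to reach, as a shift and turn from the pose commanded when the call began, along the tool's axes at that moment; what a row does not reach only later rows make up. A row lasts 1/8 s, in which the tool goes at most 62.5 mm and 10.7 degrees, less where a joint would pass 70% of its speed; a pose out of reach is approached as far as the arm can. A call with a gripper value outside its range is refused whole. OPENING is the finger opening in mm, from 0 to 87.6, set as the call begins (- or left out, the last holds). The fingers move at their own pace and stop on an object; FORCE is the grip in N (left out, the last holds). Time passes only in rows, so rows that repeat a pose let the fingers close. It gives the time, the measured TCP pose, the force, the opening and the grip force at its end, in the units of the state.
- r.get_state(): the state, without advancing time (a new reading comes with each control period).
- r.capture(name): name is "scene" or "top" or "wrist"; returns the picture (420x560x3 uint8, red, green, blue); there is no depth.
- r.camera_params(name): a dict with "mtx" (3x3 intrinsics, pixels), "rvec" (rotation vector, rad) and "tvec" (3), from world to camera coordinates, as OpenCV has them; the wrist camera has in their place "mount" (4x4, takes a point from camera to tool coordinates, whose origin is the TCP and whose axes are the flange's). Camera axes: x right, y down, z forward; pixel columns grow to the right and rows downward; lengths in m; the calibration is good to about 2 mm. The wrist camera is an equidistant fisheye: a pixel r from the principal point sees the ray r / f radians off the axis. A picture is of the moment at which its call begins: read the wrist's pose just before it. camera_params takes no time and is no camera call.
- r.close_job(): hands the job in; it is judged then, once.
The state is a dict: "time_s": time; "joints": joint angles; "qd": joint speeds; "joint_torque": joint torques, N m; "tcp_pos": TCP position; "eef_rot": TCP orientation; "contact_force": force on the tool from outside, world axes, zero at the start; "moment": the same for the moment, N m; "gripper_width": finger opening in m; "gripper_force": force on a finger pad.
Only numpy, scipy, OpenCV 4.12 (cv2) and the standard library are available. Lean on these libraries where they do the work, as an engineer would, in place of code of your own. Each camera call takes 0.05 s, during which the arm holds its last target. There are 200 camera calls.

## Working session

There is one attempt and no reset: what is moved stays moved. The work goes in short steps, Python scripts to look and compute and a shell command to move; the robot and the scene stay as the last step left them, time stands still between calls to the robot, and variables do not carry over. Pictures are saved under pics/ and viewed, at most 10 in all, crops included, and the job is handed in when it is done.

```bash
mkdir -p pics; python3 - <<'E'
from plant import r
import cv2
for n in("scene","top"):
    cv2.imwrite(f"pics/{n}.png",r.capture(n)[:,:,::-1]); print(n,r.camera_params(n))
s=r.get_state();print(s["tcp_pos"],s["eef_rot"],s["time_s"])
E
```

```text
scene {'mtx': array([[398.61715336,   0.        , 283.42755914],
       [  0.        , 398.61715336, 208.65929971],
       [  0.        ,   0.        ,   1.        ]]), 'rvec': array([ 2.21456621,  0.89471255, -0.39719299]), 'tvec': array([-0.37569853, -0.15903606,  1.38781897])}
top {'mtx': array([[470.28831314,   0.        , 280.98726403],
       [  0.        , 470.28831314, 198.67873244],
       [  0.        ,   0.        ,   1.        ]]), 'rvec': array([ 2.12625914, -2.13775965,  0.18009169]), 'tvec': array([-0.01482984,  0.57128397,  1.26691612])}
[ 0.23496633 -0.63235709  0.24468562] [ 1.79913168e+02 -8.73351124e-03 -1.59621100e+02] 0.1
```

View pics/scene.png

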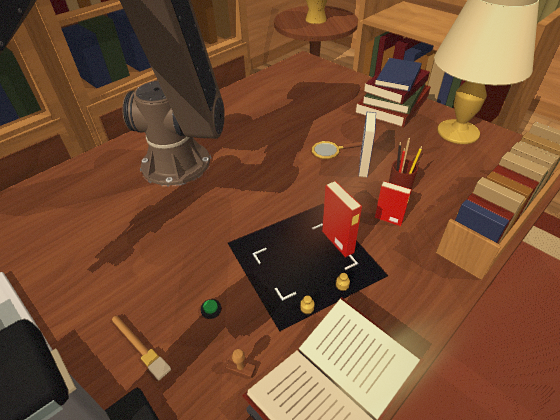

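View pics/top.png

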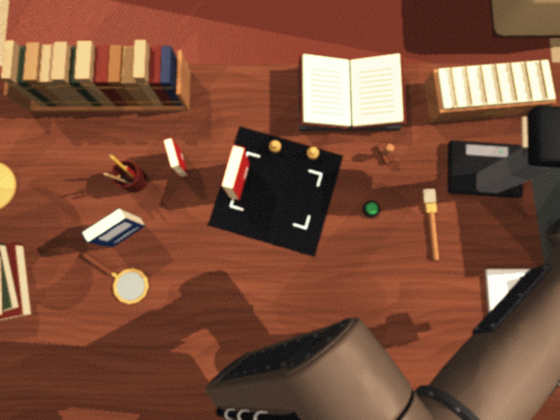

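Two red books are in view: a large one on the mat at scene (341,218) / top (236,172), and a small one off the mat at scene (394,203) / top (176,157). By the description I choose the large one on the mat. I'll check it in one close crop of the top view.

```bash
python3 - <<'E'
import cv2
a=cv2.imread("pics/top.png")[115:265,200:400]
cv2.imwrite("pics/crop.png",cv2.resize(a,None,fx=4,fy=4,interpolation=cv2.INTER_CUBIC))
E
```

```text
(no output)
```

View pics/crop.png

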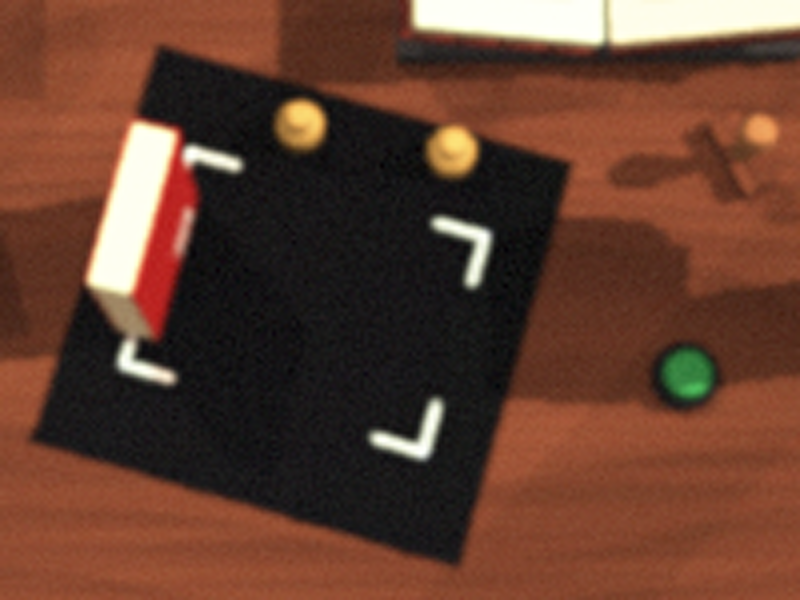

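The crop shows the large red book on the mat. Its cream top face has corners at crop (134,122), (182,128), (132,292) and (88,280). The mat corners and the four white marks are clear, and the green button is at (688,374). Next I'll turn these into positions.

```bash
cat >h.py <<'E'
import numpy as np,cv2
from plant import r
def ray(n,uv):
    p=r.camera_params(n);R=cv2.Rodrigues(p["rvec"])[0];C=-R.T@p["tvec"]
    q=np.linalg.inv(p["mtx"])@[*uv,1];return C,R.T@q
def atz(n,uv,z):
    C,d=ray(n,uv);return C+d*(z-C[2])/d[2]
def proj(n,P):
    p=r.camera_params(n);return cv2.projectPoints(np.float64(P).reshape(-1,1,3),p["rvec"],p["tvec"],p["mtx"],None)[0][:,0]
def tri(a,b):
    C,d=ray("top",a);D,e=ray("scene",b)
    t=np.linalg.lstsq(np.c_[d,-e],D-C,rcond=None)[0];return (C+d*t[0]+D+e*t[1])/2
c=lambda x,y:(199.5+(x+.5)/4,114.5+(y+.5)/4)
E
python3 - <<'E'
from h import *
np.set_printoptions(precision=4,suppress=True)
m=np.array([atz("top",c(*p),.002) for p in [(160,47),(570,163),(460,565),(33,437)]])
b=np.array([atz("top",c(*p),.18) for p in [(134,122),(182,128),(132,292),(88,280)]])
o=m.mean(0);e=(m[0]-m[1]+m[3]-m[2])[:2];yaw=np.arctan2(e[1],e[0])
print("mat",m,o,np.degrees(yaw)-90,"sides",[np.linalg.norm(m[i]-m[i-1]) for i in range(4)])
bx=(b[0]-b[3]+b[1]-b[2])[:2];print("book",b,b.mean(0),np.degrees(np.arctan2(bx[1],bx[0])),[np.linalg.norm(b[i]-b[i-1]) for i in range(4)])
R=np.array([[np.sin(yaw),-np.cos(yaw)],[np.cos(yaw),np.sin(yaw)]])
print("book in mat",(b.mean(0)-o)[:2]@R.T)
print("button",tri(c(688,374),(210,307)),atz("top",c(688,374),.03))
s=r.get_state();print(s["tcp_pos"],s["eef_rot"])
for n in("scene","top"):
    a=r.capture(n); 
    for P in (o,b.mean(0)): print(n,proj(n,P))
a=cv2.imread("pics/scene.png")[165:345,200:400];cv2.imwrite("pics/crop2.png",cv2.resize(a,(800,720)[:2] if 0 else (660,594),interpolation=cv2.INTER_CUBIC))
E
```

```text
mat [[ 0.7983  0.1041  0.002 ]
 [ 0.7075 -0.1985  0.002 ]
 [ 0.414  -0.1125  0.002 ]
 [ 0.5069  0.1925  0.002 ]] [ 0.6067 -0.0036  0.002 ] -16.822451234657365 sides [np.float64(0.304456543209518), np.float64(0.31595109164526425), np.float64(0.30593021084501143), np.float64(0.31886070874035966)]
book [[0.6887 0.104  0.18  ]
 [0.6845 0.0732 0.18  ]
 [0.5776 0.1039 0.18  ]
 [0.5855 0.1318 0.18  ]] [0.6341 0.1032 0.18  ] -15.582971670025747 [np.float64(0.10684510657047946), np.float64(0.031088399023318867), np.float64(0.11121355938836909), np.float64(0.028993311219578606)]
book in mat [-0.0047  0.1102]
button [ 0.5485 -0.2763  0.0147] [ 0.5459 -0.274   0.03  ]
[ 0.235  -0.6324  0.2447] [ 179.9132   -0.0087 -159.6211]
scene [[303.6787 258.5684]]
scene [[342.0228 195.4412]]
top [[276.0272 189.393 ]]
top [[233.167  165.8504]]
```

View pics/crop2.png

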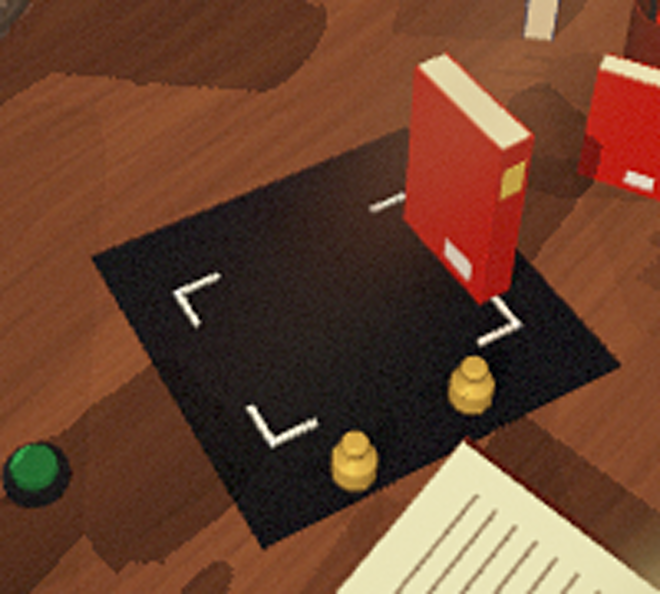

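The right book is chosen: it stands on the mat at the +y end, at about (-5, 110) mm in the mat's frame, with the small yellow and white prints on its spine and back. It will fall into y +95..-83 mm, inside the marks. Next I'll work out the approach.

```bash
cat >>h.py <<'E'
from scipy.spatial.transform import Rotation as Ro
def shift(target,yaw=None):
    s=r.get_state();R=Ro.from_euler("xyz",s["eef_rot"],degrees=True)
    d=R.inv().apply(np.array(target)-s["tcp_pos"])*1000
    w=np.zeros(3) if yaw is None else (R.inv()*Ro.from_euler("xyz",[180,0,yaw],degrees=True)).as_rotvec()
    print(s["tcp_pos"],s["eef_rot"],"shift",d.round(1),w.round(3))
E
python3 - <<'E'
from h import *
yd=np.array([.2686,.9632,0])
print("small",atz("top",(176,157),.12),tri((176,157),(394,187)))
# tool y angle = yaw-90 -> want 164.4 => yaw 254.4=-105.6
T=np.array([.6341,.1032,0])+.06*yd
shift(T+[0,0,.245],-105.6)
E
```

```text
small [0.67407422 0.26335172 0.12      ] [0.67877952 0.2676656  0.12603137]
[ 0.23499942 -0.63246104  0.24496998] [ 1.79940157e+02 -7.48980219e-03 -1.59616409e+02] shift [-6.656e+02  5.991e+02  5.000e-01] [ 0.001  0.    -0.943]
```

```bash
python3 -m pendant '[[-666,599,0,0,0,-0.943],[-666,599,0,0,0,-0.943],[-666,599,0,0,0,-0.943],[-666,599,0,0,0,-0.943],[-666,599,0,0,0,-0.943],[-666,599,0,0,0,-0.943],[-666,599,0,0,0,-0.943],[-666,599,0,0,0,-0.943],[-666,599,0,0,0,-0.943],[-666,599,0,0,0,-0.943],[-666,599,0,0,0,-0.943],[-666,599,0,0,0,-0.943],[-666,599,0,0,0,-0.943],[-666,599,0,0,0,-0.943],[-666,599,0,0,0,-0.943],[-666,599,0,0,0,-0.943],[-666,599,0,0,0,-0.943],[-666,599,0,0,0,-0.943]]' 0 20
python3 - <<'E'
from h import *
yd=np.array([.2686,.9632,0]);shift(np.array([.6341,.1032,.165])+.06*yd,-105.6)
E
```

```text
time_s: 2.45
tcp_pos: [0.6504, 0.1596, 0.2461]
eef_rot: [-180.0, 0.0, -105.7]
contact_force: [-0.3, 0.2, 0.8]
gripper_width: 0.0002
gripper_force: 0.0
[0.65042455 0.15956292 0.24608257] [-1.79980094e+02  1.81191401e-02 -1.05651910e+02] shift [-1.3  0.6 81.1] [-0.     0.    -0.001]
```

```bash
python3 -m pendant '[[0,0,40,0,0,0],[0,0,70,0,0,0],[0,0,81,0,0,0],[0,0,81,0,0,0]]'
python3 - <<'E'
from h import *
s=cv2.resize(r.capture("scene")[130:280,270:440,::-1],None,fx=3,fy=3,interpolation=cv2.INTER_CUBIC)
w=r.capture("wrist")[:,:,::-1]
w=cv2.resize(w,(270,203)); s[-203:,:270]=w if 0 else s[-203:,:270]
cv2.imwrite("pics/a.png",s)
E
```

```text
time_s: 2.95
tcp_pos: [0.6507, 0.1602, 0.1648]
eef_rot: [180.0, -0.0, -105.6]
contact_force: [1.1, 0.1, 1.0]
gripper_width: 0.0004
gripper_force: 0.0
```

View pics/a.png

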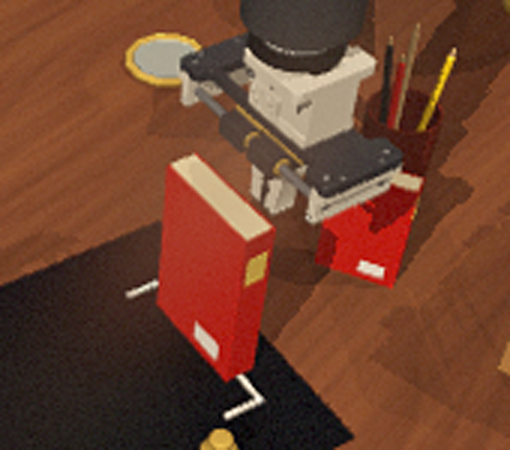

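The closed fingers hang behind the front cover, roughly at its mid-width (crop 270,185), and the body is above the book's top edge. Next: a slow push.

```bash
python3 -m pendant '[[15,0,0,0,0,0],[25,0,0,0,0,0],[30,0,0,0,0,0],[35,0,0,0,0,0],[40,0,0,0,0,0],[45,0,0,0,0,0],[50,0,0,0,0,0]]'
python3 - <<'E'
from h import *
s=cv2.resize(r.capture("scene")[130:280,270:440,::-1],None,fx=3,fy=3,interpolation=cv2.INTER_CUBIC)
cv2.imwrite("pics/b.png",s)
E
```

```text
time_s: 3.92
tcp_pos: [0.6372, 0.1124, 0.1645]
eef_rot: [180.0, -0.0, -105.6]
contact_force: [0.5, -0.1, 0.4]
gripper_width: 0.0004
gripper_force: 0.0
```

View pics/b.png

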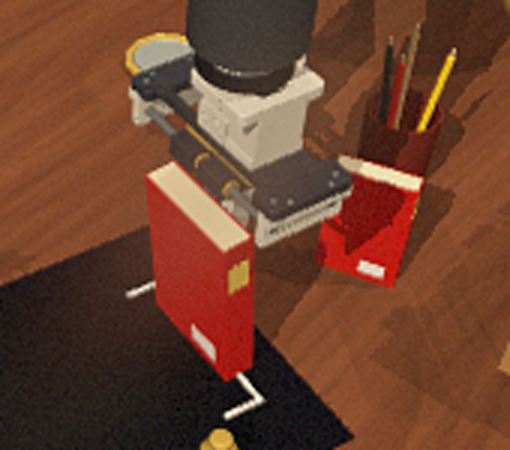

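The book is tilting about its foot, which hasn't moved. I'll keep pushing until it goes over.

```bash
python3 -m pendant '[[5,0,0,0,0,0],[9,0,0,0,0,0],[13,0,0,0,0,0],[17,0,0,0,0,0],[20,0,0,0,0,0],[20,0,0,0,0,0],[20,0,0,0,0,0],[10,0,0,0,0,0],[0,0,-30,0,0,0],[0,0,-60,0,0,0]]'
python3 - <<'E'
from h import *
s=cv2.resize(r.capture("scene")[150:320,200:400,::-1],None,fx=3,fy=3,interpolation=cv2.INTER_CUBIC)
cv2.imwrite("pics/c.png",s)
E
```

```text
time_s: 5.22
tcp_pos: [0.6375, 0.1138, 0.2248]
eef_rot: [180.0, -0.0, -105.5]
contact_force: [-0.0, 0.2, -0.0]
gripper_width: 0.0005
gripper_force: 0.0
```

View pics/c.png

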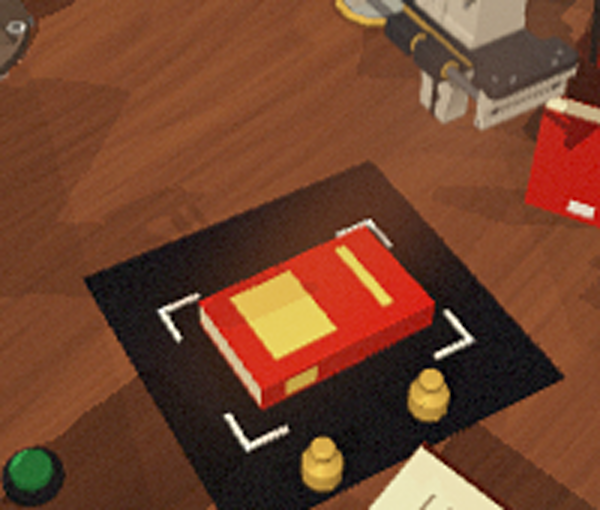

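The book lies front cover up inside the marks, with its corners at crop (200,303), (262,395), (435,300) and (372,230). Next: locate the button, and check the book's corners numerically in the top view.

```bash
python3 - <<'E'
from h import *
np.set_printoptions(precision=4,suppress=True)
def cen(a,f):
    m=f(*[a[...,i].astype(int) for i in range(3)]).astype(np.uint8)
    n,l,s,c=cv2.connectedComponentsWithStats(m);i=1+s[1:,4].argmax();return c[i],s[i],l==i
g=lambda b,g,r_:(g>r_*1.6)&(g>b*1.2)&(g>50)
A=cen(cv2.imread("pics/top.png"),g);B=cen(cv2.imread("pics/scene.png"),g)
print(A[:2],B[:2],tri(A[0],B[0]));P=tri(A[0],B[0])
t=r.capture("top")[:,:,::-1];cv2.imwrite("pics/top2.png",t);
t=t[120:250,205:340];q=cen(t,lambda b,g,r_:(r_>90)&(b<90)&(r_>g*1.0+20))
print(q[1])
R=cv2.boxPoints(cv2.minAreaRect(np.argwhere(q[2])[:,::-1].astype(np.float32)))+[205,120]
o=np.array([.6067,-.0036]);y=np.radians(-16.8)
for p in R:
    w=atz("top",p,.032)[:2]-o;print(p,w@np.array([[np.cos(y),-np.sin(y)],[np.sin(y),np.cos(y)]]))
shift([P[0],P[1],.23])
E
```

```text
(array([371.5809, 208.1176]), array([365, 202,  14,  13, 136], dtype=int32)) (array([209.7818, 306.2242]), array([203, 300,  15,  14, 165], dtype=int32)) [ 0.5481 -0.2759  0.0172]
[  34   42   72   54 1886]
[237.9873 199.9786] [-0.0653  0.0926]
[248.1102 160.2099] [0.0536 0.0993]
[311.0503 176.231 ] [ 0.0596 -0.087 ]
[300.9274 215.9997] [-0.0586 -0.091 ]
[0.6393 0.114  0.2285] [-179.7016    0.1795 -105.5143] shift [400.  -16.4  -2.7] [0. 0. 0.]
```

```bash
python3 -m pendant '[[400,-16,0,0,0,0],[400,-16,0,0,0,0],[400,-16,0,0,0,0],[400,-16,0,0,0,0],[400,-16,0,0,0,0],[400,-16,0,0,0,0],[400,-16,0,0,0,0],[400,-16,0,0,0,0],[400,-16,60,0,0,0],[400,-16,120,0,0,0],[400,-16,150,0,0,0],[400,-16,160,0,0,0],[400,-16,160,0,0,0]]'
python3 - <<'E'
from h import *
shift([.5475,-.2755,.05])
for n in("top","scene"):
    p=proj(n,[.548,-.2755,.02])[0].astype(int);print(p)
s=r.capture("scene")[250:350,150:270,::-1]
cv2.imwrite("pics/d.png",cv2.resize(s,None,fx=5,fy=5,interpolation=cv2.INTER_CUBIC))
E
```

```text
time_s: 6.95
tcp_pos: [0.5458, -0.2764, 0.0647]
eef_rot: [180.0, -0.0, -105.5]
contact_force: [0.1, -0.1, 0.7]
gripper_width: 0.0005
gripper_force: 0.0
[ 0.54581787 -0.27639723  0.06465013] [ 1.79984253e+02 -1.11535354e-02 -1.05526810e+02] shift [-1.3 -1.4 14.6] [0. 0. 0.]
[371 207]
[209 305]
```

View pics/d.png

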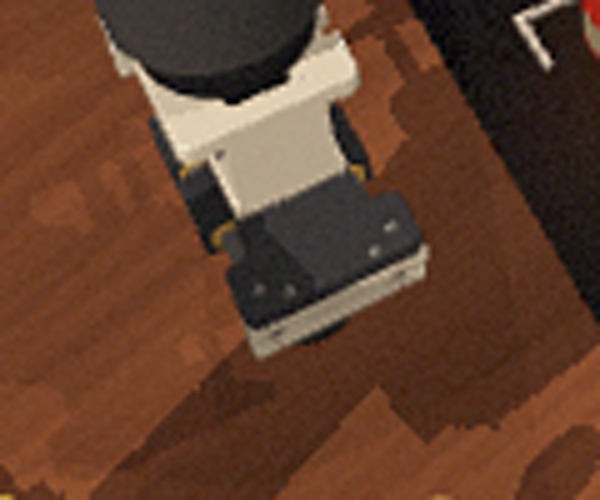

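The gripper covers the button, and only the housing rim shows at crop (322,332), so it is in line. I'll lower in small steps and watch the force.

```bash
python3 -m pendant '[[-1,-1,8,0,0,0],[-1,-1,14,0,0,0],[-1,-1,18,0,0,0],[-1,-1,18,0,0,0]]'
```

```text
time_s: 7.5
tcp_pos: [0.5462, -0.2763, 0.0462]
eef_rot: [180.0, -0.0, -105.6]
contact_force: [-0.2, 0.6, -0.1]
gripper_width: 0.0008
gripper_force: 0.0
```

```bash
python3 -m pendant '[[0,0,2,0,0,0],[0,0,4,0,0,0],[0,0,4,0,0,0]]'
```

```text
time_s: 7.88
tcp_pos: [0.5464, -0.2763, 0.0424]
eef_rot: [180.0, 0.0, -105.6]
contact_force: [0.3, -0.0, -0.6]
gripper_width: 0.0009
gripper_force: 0.0
```

```bash
python3 -m pendant '[[0,0,2,0,0,0],[0,0,3,0,0,0],[0,0,3,0,0,0]]'
```

```text
time_s: 8.25
tcp_pos: [0.5467, -0.2763, 0.0397]
eef_rot: [-180.0, -0.0, -105.6]
contact_force: [-0.1, -0.1, 2.3]
gripper_width: 0.0004
gripper_force: 0.9
```

Contact at a tip height of about 21 mm. I'll press on.

```bash
python3 -m pendant '[[0,0,2,0,0,0],[0,0,4,0,0,0],[0,0,4,0,0,0]]'
```

```text
time_s: 8.62
tcp_pos: [0.5467, -0.2764, 0.0356]
eef_rot: [-180.0, -0.0, -105.6]
contact_force: [0.0, -0.1, 3.8]
gripper_width: 0.0004
gripper_force: 1.8
```

```bash
python3 -m pendant '[[0,0,1,0,0,0],[0,0,2,0,0,0],[0,0,2,0,0,0]]'
```

```text
time_s: 9.0
tcp_pos: [0.5467, -0.2764, 0.0351]
eef_rot: [-180.0, -0.0, -105.6]
contact_force: [-3.9, 2.5, 15.6]
gripper_width: 0.0006
gripper_force: 7.8
```

The button is at its end stop: force rose past 4 N to 15 N after about 6 mm of travel. Now I'll lift off and check.

```bash
python3 -m pendant '[[0,0,-20,0,0,0],[0,0,-70,0,0,0],[0,0,-130,0,0,0],[150,0,-150,0,0,0],[150,0,-150,0,0,0],[150,0,-150,0,0,0],[150,0,-150,0,0,0]]'
python3 - <<'E'
from h import *
s=r.capture("scene")[150:350,160:420,::-1]
cv2.imwrite("pics/e.png",cv2.resize(s,None,fx=3,fy=3,interpolation=cv2.INTER_CUBIC))
E
```

```text
time_s: 9.88
tcp_pos: [0.505, -0.4224, 0.1829]
eef_rot: [180.0, 0.0, -105.8]
contact_force: [0.5, 0.1, -0.9]
gripper_width: 0.0002
gripper_force: 0.0
```

View pics/e.png

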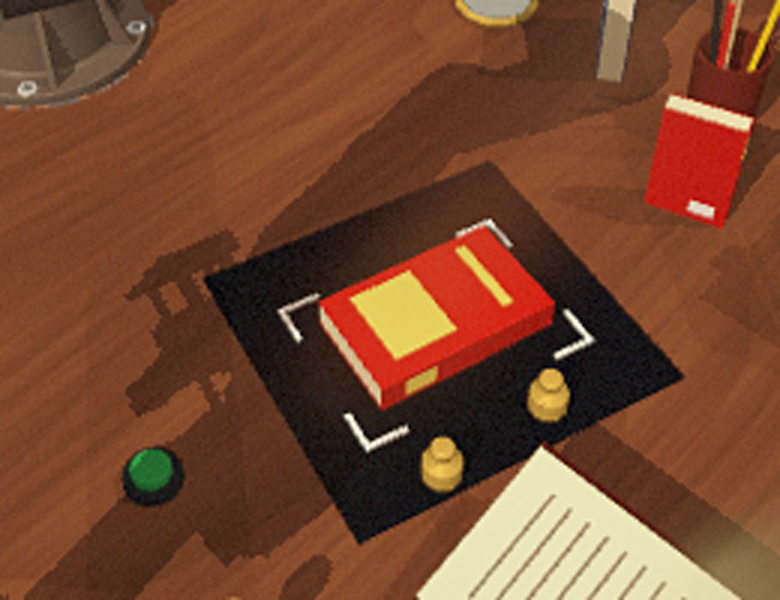

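The button at (152,470) is up again and the book is still flat within the marks. The robot is clear of everything, so I'm handing in.

```bash
python3 -c "from plant import r; print(r.close_job())"
```

```text
the job is handed in; nothing more can be done
None
```

The job is handed in: the red book was tipped over and lies flat, front cover up, inside the marks, and the capture button was then pressed to its stop and has sprung back up; the hand-in call gave no verdict.

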